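Clip a waisted test strip into the gauge stand

ROBOT

A 7-joint arm with a two-finger parallel gripper is mounted at the origin on the work surface. World frame = base frame: x ahead of the robot, y to its left, z up, the work surface at z = 0. Lengths are in m, angles in rad, forces in N, time in s.
With the tool pointing down it reaches from about 0.375 to 0.925 m from the base axis. Payload 3.1 kg.
Tool frame: the origin (TCP) lies midway between the tips of the shut fingers; the grasp point (between the pads) lies 19 mm behind it; z points along the fingers, y is the line along which they close (so a half turn about z gives the same grasp; the last joint's range is limited). The gripper opens to 85 mm and grips with 20 to 120 N. Pads are 22 mm wide; open, the fingers measure 114 mm over their backs; the gripper's body (76 mm by 85 mm) begins 54 mm behind the grasp point. The pads swing forward as they close: fully open they stand 13 mm farther back than shut.
Start: joints at [-1.422, 0.383, 0.044, 1.598, -0.018, 1.161, -0.05], TCP at [0.159, 0.63, 0.231] pointing down, gripper open.
Joint ranges: [-2.61, 2.61], [-0.41, 2.15], [-1.48, 1.57], [0, 2.5], [-1.57, 4.71], [0.05, 1.97], [-2.85, 2.85]. Speed limits (rad/s): [2.79, 2.79, 3.14, 3.14, 3.14, 3.14, 3.14].

INTERFACE

Orientations are given as a unit quaternion [w, x, y, z].
In Python, from rig import * gives the robot as it stands. The module is installed in compiled form; this text tells all that it offers. Calls block until the motion is done:
- move_pose(position, orientation): joint-space move of the TCP to a pose.
- move_l(position, orientation=None, velocity=0.15, stop_force=None): straight line of the TCP; orientation=None keeps the orientation; velocity is the mean speed in m/s. With stop_force (N) it stops when the force on the tool has changed by that much, and returns True; else False.
- goto_joints(angles): joint-space move.
- gripper_open() and gripper_close(grasp_force=None): open the fingers fully, or close them until they stop; grasp_force is the grip in N (None keeps the last).
- hold(seconds).
- solve_ik(position, orientation): joint angles nearest the present ones, or None.
- read_camera(name): name is "scene" or "top" or "wrist"; returns the picture (420x560x3 uint8, red, green, blue); there is no depth.
- calibration(name): a dict with "mtx" (3x3 intrinsics, pixels), "xyz" and "rotation" of the camera in the world. Camera axes: x right, y down, z forward; pixel columns grow to the right and rows downward; lengths in m; the calibration is good to about 2 mm. A picture is of the moment at which its call begins: read the wrist's pose just before it. calibration takes no time and is no camera call; for the wrist camera it gives the pose at the moment of the call.
A pose or a line that the arm cannot do raises Unreachable and nothing moves.
- job_done(): hands the job in; it is judged then, once.
Readings, each from a call of its own:
- current_time_s(): time.
- current_joint_positions(): joint angles.
- current_joint_vel(): joint speeds.
- current_effort(): joint torques, N m.
- current_tcp_pos(): TCP position.
- current_tcp_rot(): TCP orientation.
- current_contact_force(): force on the tool from outside, world axes, zero at the start.
- current_wrist_torque(): the same for the moment, N m.
- current_gripper_width(): finger opening in m.
- current_grasp_force(): force on a finger pad.
Only numpy, scipy, OpenCV 4.12 (cv2) and the standard library are available. Lean on these libraries where they do the work, as an engineer would, in place of code of your own. Each camera call takes 0.05 s, during which the arm holds its last target. There are 200 camera calls.

TASK

Load the waisted (dog-bone) metal strip from the rack into the gauge stand for measuring: lift the stand's sprung clip by its cross-bar until it stays up, slide the strip flat between the guide rails until it is fully home against the end stop, then take the clip by its bar and lower it gently onto the strip without letting it snap down. Let go of everything at the end, and leave the two straight strips and all the other things on the bench where they are.

Things in the scene. Friction and masses are not known exactly. Their poses are not given: they have to be found in the camera images.
- stage: Fixed gauge stand. Origin on the table under the middle of a seated strip; +x = the way the strip is pushed in (away from the robot, yaw up to 0.35 rad either way), z up. Dark base plate x -65..185, 100 wide, 12 mm high. Bright anvil, top z 50, x -20..65, 26 mm wide (46 from x -3). 28 mm column at x 155, 312 tall. What its arm overhangs: see overhang. All mm.
- seat (a point): Where the strip's origin lies when seated: stage x 0, y 0, z 50 mm (anvil top), axes as the stage. From x 13 to 65 two rails stand 6 mm over the anvil top, 34 mm apart inside; their mouth flares from x -3. End stop face at x 55.5. A seated strip's -x end overhangs the anvil, 38 mm above the base plate, so fingers can straddle it.
- overhang (a point): Middle of the front lower edge of the stand's grey overhanging arm, at stage x 34, z 190 mm, axes as the stage. The arm runs from here back (+x) to the column, 50 mm wide, 50 high; a 58 mm dial sits on it from x 57, up to z 301. It leaves no room for an upright gripper on the raised clip's bar: lean the gripper back to -x by about 30 degrees.
- clip (a joint): Angle (rad) of the sprung steel clip: 0 closed (as it starts), 0.8 fully up. Hinge along stage y at stage x 85, z 66 mm; clip reaches to -x. Over-centre spring: below 0.6 it presses shut (0.2 Nm at 0, 2 N at the bar, less and less up to 0.6), above 0.6 it rises by itself and stays at 0.8. Nose 48 mm from the hinge, 1.5 mm over the anvil at 0; rests on a seated strip at about 0.08.
- clip_bar (a point): Middle of the clip's cross-bar at its free end: round steel bar 10 mm thick, 30 mm long along stage y. Pads can take it by its two end faces; it may turn between them as the clip swings. Closed: stage x -15, z 90 mm; moves on an arc of 103 mm radius about the hinge; fully up: stage x 32, z 154. Axes turn with the clip.
- rack: Fixed grey plastic rack. Origin on the table under the middle place; yaw up to 0.35 rad. Shelf x -15..45, 185 wide in y, top z 45 mm; low base 8 mm high, x -15..70. Three places at y -62, 0, 62. Strips lie along its x, their -x ends (to the robot) overhanging the shelf's front. Four pins, 6 mm thick, 10 mm tall, between places (y -31, 31; x -2, 34).
- waisted: The aluminium strip to load: dog-bone shape, 110 mm long (x), 5 mm thick, two square ends 30 x 30 mm joined by a waist 16 mm wide and 50 mm long. Origin in the middle of its underside, z up. About 45 g. Lies in any of the rack's three places, either end alike.
- wide_strip: Straight aluminium strip 110 x 30 x 5 mm in another place of the rack; leave it. Origin in the middle of its underside.
- slim_strip: Straight aluminium strip 110 x 20 x 5 mm in the third place of the rack; leave it. Origin in the middle of its underside.
- foam_block: Pale 40 mm cube standing between stand and rack; leave it. Origin under its centre.
- jar: Lidded jar, 56 mm across and 75 mm high; leave it. Origin under its centre.
- hex_key: Dark L-shaped key, 98 x 36 mm, 8 mm thick, lying on the bench; leave it. Origin on the bench near the middle of its long arm.
- punch: Steel stepped punch, 32 mm across, 34 mm high; leave it. Origin under its centre.
- weight: Brass cylinder 44 mm across, 30 mm high; leave it. Origin under its centre.
There are look-alikes about, which are no part of the job. Leave any black or green look-alike of the waisted alone.

How it is judged:
On the way, in this order (a step that is already met when the one before it is completed fails the run):
1. the clip is lifted past its dead point (value of joint clip above 0.62 rad), for 0.2 s.
2. with the clip still up, the waisted strip lies flat in the seat against the end stop (x of waisted in the frame of seat between -0.005 and 0.005 m and y of waisted in the frame of seat between -0.005 and 0.005 m and z of waisted in the frame of seat between -0.003 and 0.003 m and angle between the x axis of waisted and the x axis of stage, either way round below 0.15 rad and angle between the z axis of waisted and the z axis of stage, either way round below 0.07 rad and value of joint clip above 0.5 rad), for 0.2 s.
At the end, for the whole second after the job is handed in: Waisted strip flat on the anvil between the rails and against the stop (within 5 mm of the seat along and across, 0.15 rad in direction, 4 degrees from level), at rest, the clip down on it (below 0.14 rad) and pressing it to the stand (stand-strip force above 1.5 N) (x of waisted in the frame of seat between -0.005 and 0.005 m and y of waisted in the frame of seat between -0.005 and 0.005 m and z of waisted in the frame of seat between -0.003 and 0.003 m and angle between the x axis of waisted and the x axis of stage, either way round below 0.15 rad and angle between the z axis of waisted and the z axis of stage, either way round below 0.07 rad and value of joint clip below 0.14 rad and contact force between stage and waisted above 1.5 N and linear speed of waisted below 0.02 m/s); the robot touches nothing.
It fails at once if the clip snaps down: it closes faster than 3 rad/s while still more than about 12 mm (0.2 rad) up at the bar (velocity of joint clip below -3 rad/s and value of joint clip above 0.2 rad).
It fails at once if another strip or a bystander is moved by more than 20 mm (distance of any of wide_strip, slim_strip, foam_block, jar, hex_key, punch, weight from where it was at the start of the episode above 0.02 m).
It also fails if it takes over 67 s, if anything falls off the work surface, if the arm or the gripper's body presses on something with over 40 N, if the wrist force passes 120 N, or if a joint passes its speed limit or range.

## Working session

There is one attempt and no reset: what is moved stays moved. The work goes in short steps, each a Python script; the robot and the scene stay as the last script left them, time stands still between calls to the robot, and variables do not carry over. Pictures are saved under pics/ and viewed, at most 13 in all, crops included, and the job is handed in when it is done.

```bash
mkdir -p pics; python3 - <<'E'
from rig import *
import cv2, numpy as np
ims=[]
for n in ["scene","top"]:
    im=read_camera(n); cv2.imwrite(f"pics/{n}0.png",im[:,:,::-1]); 
    c=calibration(n); print(n,np.round(c["mtx"],1).tolist(),np.round(c["xyz"],3),np.round(c["rotation"],3).tolist())
print(current_time_s())
E
```

```text
scene [[427.8, 0.0, 272.8], [0.0, 427.8, 211.2], [0.0, 0.0, 1.0]] [ 1.05  -0.463  1.072] [-0.277, 0.889, 0.349, -0.104]
top [[413.1, 0.0, 279.8], [0.0, 413.1, 211.8], [0.0, 0.0, 1.0]] [0.453 0.023 1.081] [-0.052, 0.713, -0.696, 0.067]
0.1
```

View pics/scene0.png

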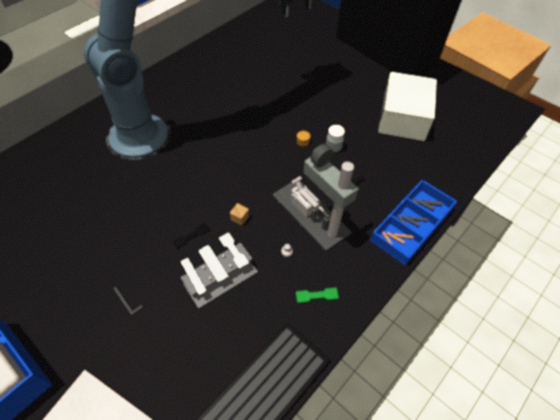

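View pics/top0.png

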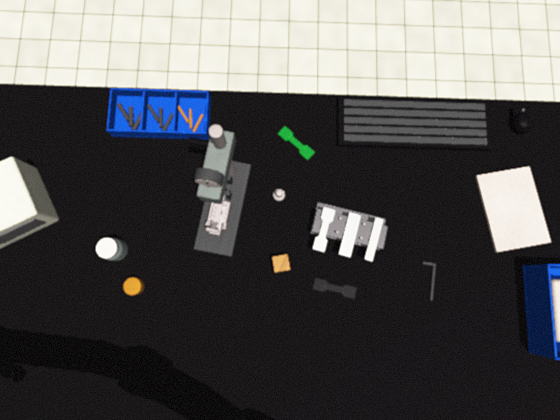

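The scene view shows three white strips in the rack at (190-235, 235-290), with the stand at (315,205). In the top view the look-alikes for the waisted strip are:
- white dog-bone in the rack's left place, (323,229)
- black dog-bone on the bench, (335,288)
- green dog-bone, (296,142)
- straight strips at (350,234) and (373,239)

The white dog-bone fits the description. I'll check it in a close crop and measure.

```bash
cat > h.py <<'E'
import numpy as np, cv2
from scipy.spatial.transform import Rotation as R
def Rq(q): return R.from_quat([q[1],q[2],q[3],q[0]])
def ray(c,uv):
    m=c["mtx"]; d=np.array([(uv[0]-m[0,2])/m[0,0],(uv[1]-m[1,2])/m[1,1],1.])
    return np.array(c["xyz"]),Rq(c["rotation"]).apply(d)
def onplane(c,uv,z):
    o,d=ray(c,uv); return o+d*(z-o[2])/d[2]
def proj(c,p):
    q=Rq(c["rotation"]).inv().apply(np.array(p)-c["xyz"]); q=q/q[...,2:]; return (q@np.array(c["mtx"]).T)[...,:2]
E
python3 - <<'E'
from rig import *
from h import *
c=calibration("top"); im=cv2.imread("pics/top0.png"); g=cv2.cvtColor(im,cv2.COLOR_BGR2GRAY)
s=cv2.imread("pics/scene0.png")
a=cv2.resize(im[120:270,185:400],None,fx=3.6,fy=3.6,interpolation=cv2.INTER_CUBIC)
a=np.clip(a.astype(float)**.7*5,0,255).astype(np.uint8)
cv2.imwrite("pics/c1.png",a)
# strips
m=((g>200)*255).astype(np.uint8); m[:195]=0; m[270:]=0; m[:,:305]=0; m[:,395:]=0
for k in cv2.findContours(m,0,2)[0]:
    if cv2.contourArea(k)<100: continue
    r=cv2.minAreaRect(k); b=np.array([onplane(c,p,.05)[:2] for p in cv2.boxPoints(r)])
    print(r, b.mean(0).round(4), [np.linalg.norm(b[i]-b[i-1]).round(4) for i in(0,1)], np.round(b,4).tolist())
print(g[165:262:6,190:256:5])
E
```

```text
((373.7015075683594, 239.054443359375), (8.479544639587402, 43.41526794433594), 15.124006271362305) [ 0.5649 -0.2352] [np.float64(0.0211), np.float64(0.1109)] [[0.5141, -0.2098], [0.6208, -0.2399], [0.6157, -0.2607], [0.5091, -0.2303]]
((349.5882568359375, 234.14707946777344), (12.369316101074219, 43.656410217285156), 14.03624439239502) [ 0.5758 -0.1743] [np.float64(0.0308), np.float64(0.1114)] [[0.5252, -0.1456], [0.6332, -0.1727], [0.6263, -0.2032], [0.5184, -0.1756]]
((323.7178649902344, 229.05812072753906), (12.23897647857666, 43.802650451660156), 14.931418418884277) [ 0.587  -0.1089] [np.float64(0.0305), np.float64(0.1118)] [[0.5365, -0.0801], [0.6448, -0.1078], [0.6374, -0.138], [0.5293, -0.1098]]
[[ 18  31  17 166 163 165 170 167  69  94  97  92  67  19]
 [ 19  30  71  87  87  89 161 125  97  90  92  97  30  23]
 [ 22  56  78  92  89  84  66  66  67  94  93  97  24  24]
 [ 22  16 125 112 127 138  52  62  38  95  96  90  24  31]
 [ 25  11 175 162 165 171 158  50  84  95  95  70  21  30]
 [ 24  25 153 168 168 172 107 103  42  90  92  34  23  27]
 [ 27  28  23  74  57  62  63 191  93  93 103  28  26  29]
 [ 27  24  22  93 164 202 224 227  86  90  96  25  32  22]
 [ 26  22  25  88 216 221 200 214  87  95  65  24  24  23]
 [ 27  24  66  79 206 223 228 221  92  97  31  28  24  23]
 [ 22  19  95 103 110 150 228 196  97  92  19  20  17  20]
 [ 25  27  90  89 189 207 149  90  95  95  24  28  24  17]
 [ 26  41  90  96  96  90  89  88  92  68  23  24  30  29]
 [ 22  80  99  93  93  92  87  99  92  29  24  18  26  28]
 [ 26  68  92  99  97  93  97  94  98  19  27  32  26  25]
 [ 25  25  23  26  21  18  31  60  94  21  28  23  32  14]
 [ 21  22  28  30  22  27  23  25  26  22  29  24  33  23]]
```

View pics/c1.png

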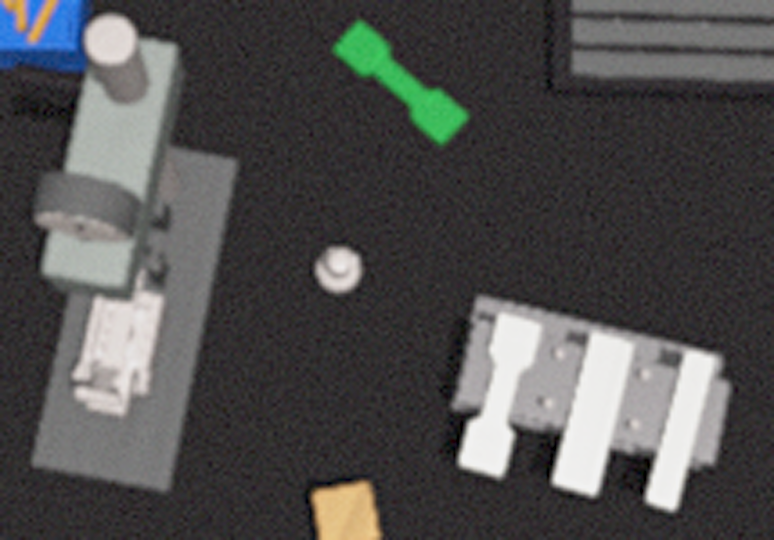

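The crop confirms it: the rack's left strip is the dog-bone, at about (500,395) in the crop. Next I'll fit the stand's base plate edges, then move the wrist camera over the stand to refine.

```bash
python3 - <<'E'
from rig import *
from h import *
c=calibration("top"); g=cv2.GaussianBlur(cv2.cvtColor(cv2.imread("pics/top0.png"),cv2.COLOR_BGR2GRAY),(3,3),0).astype(float)
def cross(v,x):  # last crossing of 60 falling
    for i in range(len(v)-1):
        if v[i]>=60>v[i+1]: return x+i+(v[i]-60)/(v[i]-v[i+1])
Rt=[]
for r in range(175,250,3):
    e=cross(g[r,224:262],224)
    if e: Rt.append(onplane(c,(e,r),.012)[:2])
Fr=[]
for k in range(199,229,2):
    e=cross(g[240:265,k],240)
    if e: Fr.append(onplane(c,(k,e),.012)[:2])
def line(P):
    v=cv2.fitLine(np.array(P,np.float32),cv2.DIST_HUBER,0,.001,.001).ravel(); return v[:2]*np.sign(v[0] if abs(v[0])>.7 else v[1]),v[2:]
dr,pr=line(Rt); df,pf=line(Fr)
print(len(Rt),len(Fr),np.arctan2(dr[1],dr[0]),np.arctan2(-df[0],df[1]))
yaw=np.arctan2(dr[1],dr[0]); ex=np.array([np.cos(yaw),np.sin(yaw)]); ey=np.array([-ex[1],ex[0]])
# right edge at y=-50, front at x=-65
o=ex*((pf@ex)+.065)+ey*((pr@ey)+.05); print("stage",o,yaw)
# check: project bar
for z,x in((.09,-.015),):
  for y in(-.015,.015): print(proj(c,np.r_[o+ex*x+ey*y,z]))
q=(R.from_euler("z",yaw)*R.from_euler("x",np.pi)).as_quat(); 
for ang in(0,np.pi/2,-np.pi/2,np.pi):
  Rm=R.from_euler("z",yaw+ang)*R.from_euler("x",np.pi); qq=Rm.as_quat()
  print(ang,solve_ik([*(o-ex*.12),.33],[qq[3],*qq[:3]]))
  # leaned
cw=calibration("wrist"); T=Rq(current_tcp_rot()); print("wrist in tool",T.inv().apply(np.array(cw["xyz"])-current_tcp_pos()),(T.inv()*Rq(cw["rotation"])).as_matrix().round(3).tolist(),current_tcp_rot(),cw["mtx"][0,0])
E
```

```text
25 15 -0.16579653 -0.16373512
stage [0.5875662  0.16302253] -0.16579653
[218.25825539 230.8834459 ]
[206.03746142 228.52486768]
0 [-1.07808777  0.0060434   0.63529934  1.84252731 -0.00372795  1.29420285
 -2.17837197]
1.5707963267948966 [-1.04548209  0.00727846  0.602266    1.84140776 -0.00428624  1.29418943
 -0.60785438]
-1.5707963267948966 [-0.79000566  0.01659049  0.34287236  1.83172939 -0.00579769  1.29424271
  2.53020224]
3.141592653589793 [-0.88161932  0.01328156  0.43599027  1.83536629 -0.0058304   1.29419161
  0.96092933]
wrist in tool [ 0.08477835  0.00030589 -0.14245183] [[-0.0, -0.945, -0.328], [1.0, -0.0, -0.0], [0.0, -0.328, 0.945]] [-5.85243627e-05  1.23035692e-01  9.92401504e-01 -1.21261236e-03] 359.8477892001933
```

```bash
cat >> h.py <<'E'
SO=np.array([.5876,.1630]); SY=-.1658
def fr(o,yaw): 
    ex=np.array([np.cos(yaw),np.sin(yaw)]); return ex,np.array([-ex[1],ex[0]])
def st(x,y,z):
    ex,ey=fr(SO,SY); return np.r_[SO+ex*x+ey*y,z]
def ori(yaw,lean=0):  # tool y along frame y, camera on -x side, body leans to -x
    q=(R.from_euler("z",yaw)*R.from_euler("y",np.pi-lean)).as_quat(); return np.r_[q[3],q[:3]]
E
python3 - <<'E'
from rig import *
from h import *
print(Rq(ori(0,.7)).apply([0,0,1]))
move_pose(st(-.10,0,.30),ori(SY)); hold(.2)
c=calibration("wrist"); im=read_camera("wrist")[:,:,::-1].copy(); cv2.imwrite("pics/w1.png",im); np.save("w1.npy",np.r_[c["xyz"],c["rotation"]])
for p in [(-.065,-.05,.012),(-.065,.05,.012),(-.02,.013,.05),(-.02,-.013,.05),(-.015,.015,.09),(-.015,-.015,.09),(.034,.025,.19),(.034,-.025,.19)]:
    u=proj(c,st(*p)); print(p,u.round(1)); cv2.drawMarker(im,tuple(int(v) for v in u.round()),(0,0,255),0,9)
cv2.imwrite("pics/w1o.png",im); print(current_time_s())
E
```

```text
[ 0.64421769  0.         -0.76484219]
(-0.065, -0.05, 0.012) [238.5 190.7]
(-0.065, 0.05, 0.012) [319.2 190.9]
(-0.02, 0.013, 0.05) [289.7 236.3]
(-0.02, -0.013, 0.05) [267.7 236.3]
(-0.015, 0.015, 0.09) [292.5 255. ]
(-0.015, -0.015, 0.09) [264.7 254.9]
(0.034, 0.025, 0.19) [307.2 357.3]
(0.034, -0.025, 0.19) [249.2 357.3]
2.375
```

View pics/w1o.png

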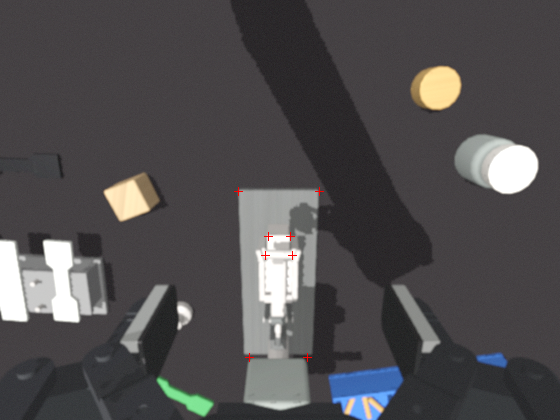

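The overlay matches the plate corners (238,190) and (319,191), the bar at (278,255) and the overhang edge, so the stand pose is good. The top row of the view also shows the dog-bone in the rack at (62,280). Next is lifting the clip.

```bash
cat >> h.py <<'E'
LEAN=.7; A0=np.arctan2(.024,.1); RB=np.hypot(.024,.1)
def bar(th,back=0,grip=.015):   # TCP for bar at clip angle th, retreated by back along the tool axis
    s=grip-back
    return st(.085-RB*np.cos(A0+th)+s*np.sin(LEAN),0,.066+RB*np.sin(A0+th)-s*np.cos(LEAN))
E
python3 - <<'E'
from rig import *
from h import *
q=ori(SY,LEAN)
print(solve_ik(bar(0,.08),q),solve_ik(bar(.8),q))
move_pose(bar(0,.08),q); print(current_time_s())
print(move_l(bar(0),q,.12,stop_force=12),current_contact_force())
gripper_close(40); print("w",current_gripper_width(),current_grasp_force(),current_contact_force())
if .02<current_gripper_width()<.036:
    for th in (.2,.4,.6,.76):
        move_l(bar(th),q,.08); print(th,current_contact_force().round(1),round(current_gripper_width(),4))
cv2.imwrite("pics/w2.png",read_camera("wrist")[:,:,::-1]); print(current_time_s())
E
```

```text
[-0.82017392  0.14474034  0.15589646  2.33866772  1.28978452  0.49792657
 -0.39315644] [-1.08378259  0.31807854  0.64213972  2.18381498  1.04976207  0.26906037
 -0.08184836]
3.6417
False [-0.48322754 -0.26772064  0.24665056]
w 0.0288868777355959 38.754576444625854 [-4.8326604  -1.22337501  6.68823981]
0.2 [-0.3 -1.6 -4.2] 0.0287
0.4 [-2.3 -1.9 -1.2] 0.0286
0.6 [-3.8 -2.8  1.1] 0.0285
0.76 [-3.3 -3.3  1.8] 0.0287
6.65
```

View pics/w2.png

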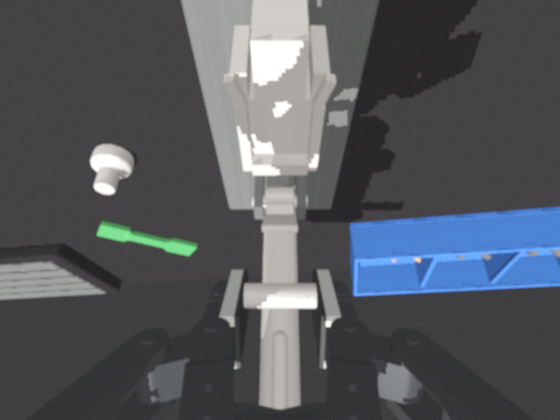

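The bar is held by its end faces at (281,297) and the clip is up. I'll let go and move over the rack for a close measurement of the strip.

```bash
python3 - <<'E'
from rig import *
from h import *
gripper_open(); move_l(bar(.76,.1),ori(SY,LEAN),.2)
P=np.array([.587,-.109]); Y=-.253; ex,ey=fr(P,Y)
move_pose(np.r_[P-ex*.12,.27],ori(Y)); hold(.15)
c=calibration("wrist"); im=read_camera("wrist")[:,:,::-1].copy()
g=cv2.GaussianBlur(cv2.cvtColor(im,cv2.COLOR_BGR2GRAY),(3,3),0); u0=proj(c,np.r_[P,.05]); m=((g>190)*255).astype(np.uint8)
for k in cv2.findContours(m,0,2)[0]:
    r=cv2.minAreaRect(k)
    if cv2.contourArea(k)<300 or np.hypot(*(np.array(r[0])-u0))>220: continue
    W=np.array([onplane(c,p[0],.05)[:2] for p in k],np.float32)
    r2=cv2.minAreaRect((W*1000).astype(np.float32)); b=cv2.boxPoints(r2)
    e=[b[1]-b[0],b[2]-b[1]]; e=max(e,key=np.linalg.norm); e=e*np.sign(e[0])
    print(np.round(r[0]),cv2.contourArea(k),"C",np.round(r2[0],1),np.round(r2[1],1),"yaw",round(float(np.arctan2(e[1],e[0])),3))
cv2.drawMarker(im,tuple(int(v) for v in u0),(0,0,255)); cv2.imwrite("pics/w3.png",im); print(u0,current_time_s())
E
```

```text
[361. 391.] 456.0 C [770.7 -47.2] [73.8 21.6] yaw 0.856
[222. 279.] 8609.5 C [ 573.6 -171.4] [180.  112.8] yaw 1.385
[354. 181.] 1250.0 C [494.9  -5. ] [38.6 38. ] yaw 0.193
[278.68351178 279.63167597] 9.3583
```

View pics/w3.png

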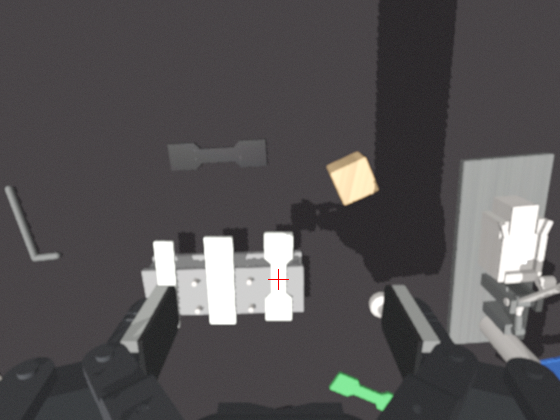

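The dog-bone at (279,278) stands straight in the view. The mask merged it with the rack, so I'll use a stricter threshold and then grasp. The tool goes 17 mm to the free side, because the open fingers would otherwise hit the wide strip at (221,280).

```bash
python3 - <<'E'
from rig import *
from h import *
c=calibration("wrist"); im=cv2.GaussianBlur(read_camera("wrist"),(3,3),0); g=im.min(2); out=None
for t in (200,215,230,240):
  for k in cv2.findContours(((g>t)*255).astype(np.uint8),0,2)[0]:
    if cv2.contourArea(k)<900 or abs(cv2.minAreaRect(k)[0][0]-279)>25: continue
    W=np.array([onplane(c,p[0],.05)[:2] for p in k]); r2=cv2.minAreaRect((W*1000).astype(np.float32)); b=cv2.boxPoints(r2)
    e=max([b[1]-b[0],b[2]-b[1]],key=np.linalg.norm); e=e*np.sign(e[0]); y=float(np.arctan2(e[1],e[0]))
    print(t,np.round(r2[0],1),np.round(r2[1],1),"yaw",round(y,3))
    s=sorted(r2[1])
    if 27<s[0]<34 and 105<s[1]<117: out=(np.array(r2[0])/1000,y)
if out is not None and np.hypot(*(out[0]-[.587,-.109]))<.006:
    P,Y=out; ex,ey=fr(P,Y); q=ori(Y)
    a=P-ex*.041+ey*.017
    move_l(np.r_[a,.10],q,.25); print(move_l(np.r_[a,.033],q,.12,stop_force=10),current_contact_force().round(1))
    gripper_close(40); print("w",current_gripper_width(),current_grasp_force(),current_contact_force().round(1))
    np.save("strip.npy",np.r_[P,Y,a]); cv2.imwrite("pics/w4.png",read_camera("wrist")[:,:,::-1]); print(current_time_s())
E
```

```text
215 [ 584.9 -109.4] [ 32.9 110. ] yaw -0.25
230 [ 585.4 -109.6] [ 30.6 108.8] yaw -0.249
240 [ 584.8 -109.4] [ 30.5 107.4] yaw -0.251
False [ 0.2 -0.2  0.3]
w 0.02949405394916672 37.83159893006086 [-1.2  0.1 -0.4]
11.6417
```

```bash
ls pics
```

```text
c1.png
scene0.png
top0.png
w1.png
w1o.png
w2.png
w3.png
w4.png
```

```bash
python3 - <<'E'
from rig import *
from h import *
P=np.load("strip.npy"); move_l(np.r_[P[3:],.12],None,.15); hold(.1)
print(current_gripper_width(),current_contact_force().round(1))
np.save("c5.npy",np.r_[calibration("wrist")["xyz"],calibration("wrist")["rotation"]])
cv2.imwrite("pics/w5.png",read_camera("wrist")[:,:,::-1])
c=calibration("wrist"); ex,ey=fr(0,P[2]); o=P[3:]+ex*.041
for x in(-.055,.055): print([proj(c,np.r_[o+ex*x+ey*y,.12+.017]).round(1).tolist() for y in(-.015,.015)])
E
```

```text
0.029768542553014577 [ 0.5  0.8 -1. ]
[[241.0, 282.9], [317.7, 283.0]]
[[248.9, 480.8], [310.0, 480.9]]
```

View pics/w5.png

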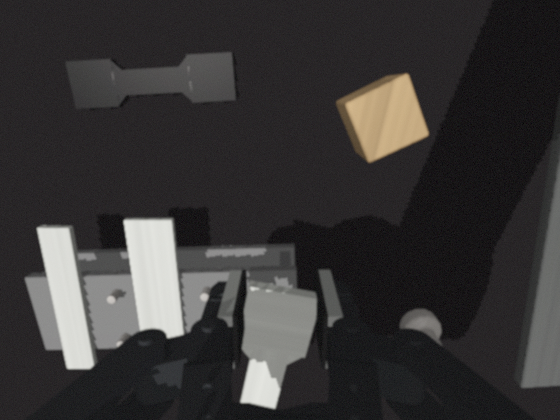

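The strip sits about 8° skewed between the pads: its front edge runs from (248,283) to (317,293) and the waist drifts left to (259,405). I'll set it back on the shelf, which now has room beside it, re-measure and take it again squarely.

```bash
python3 - <<'E'
from rig import *
from h import *
S=np.load("strip.npy"); P0,Y0,a=S[:2],S[2],S[3:]; ex,ey=fr(0,Y0)
print(move_l(np.r_[a,.034],None,.12,stop_force=10)); gripper_open()
move_l(np.r_[a,.09],None,.2); move_pose(np.r_[P0+ey*.017-ex*.12,.27],ori(Y0)); hold(.15)
c=calibration("wrist"); im=read_camera("wrist"); cv2.imwrite("pics/w6.png",im[:,:,::-1]); g=cv2.GaussianBlur(im,(3,3),0).min(2); out=[]
for t in (210,220,230,240):
  for k in cv2.findContours(((g>t)*255).astype(np.uint8),0,2)[0]:
    if cv2.contourArea(k)<900 or abs(cv2.minAreaRect(k)[0][0]-279)>25: continue
    W=np.array([onplane(c,p[0],.05)[:2] for p in k]); r2=cv2.minAreaRect((W*1000).astype(np.float32)); b=cv2.boxPoints(r2)
    e=max([b[1]-b[0],b[2]-b[1]],key=np.linalg.norm); e=e*np.sign(e[0]); y=float(np.arctan2(e[1],e[0]))
    print(t,np.round(r2[0],1),np.round(r2[1],1),"yaw",round(y,3)); s=sorted(r2[1])
    if 27<s[0]<34 and 104<s[1]<117: out.append(np.r_[np.array(r2[0])/1000,y])
print(current_time_s())
if out:
    o=np.median(out,0); print(o, (o[:2]-P0)@ex,(o[:2]-P0)@ey); np.save("strip2.npy",o)
E
```

```text
False
210 [ 593.5 -103.5] [ 33.5 111.2] yaw -0.456
220 [ 593.5 -103.6] [ 32.1 110.7] yaw -0.46
230 [ 593.5 -103.5] [ 31.2 110.2] yaw -0.456
240 [ 593.5 -103.4] [ 30.1 109.3] yaw -0.459
15.4167
[ 0.59352737 -0.10352304 -0.45724721] 0.007049984115564774 0.00783316138006457
```

View pics/w6.png

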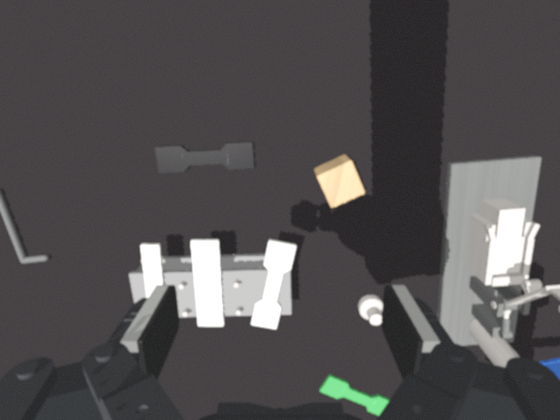

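```bash
python3 - <<'E'
from rig import *
from h import *
o=np.load("strip2.npy"); ex,ey=fr(0,o[2]); a=o[:2]-ex*.042; q=ori(o[2])
move_pose(np.r_[a,.11],q); print(move_l(np.r_[a,.033],q,.12,stop_force=10))
gripper_close(40); print("w",current_gripper_width(),current_contact_force().round(1))
move_l(np.r_[a,.16],q,.2); print(current_gripper_width())
move_pose(st(-.065-.042,0,.085),ori(SY)); hold(.15)
cv2.imwrite("pics/w7.png",read_camera("wrist")[:,:,::-1]); c=calibration("wrist"); 
print([proj(c,st(-.065+x,y,.085+.017)).round(1).tolist() for x in(-.055,-.025) for y in(-.015,.015)],current_time_s())
E
```

```text
False
w 0.028694764227438947 [-0.5 -0.5  3.2]
0.02894429566858041
[[245.0, 276.6], [321.1, 276.3], [247.6, 339.6], [318.7, 339.3]] 19.6
```

View pics/w7.png

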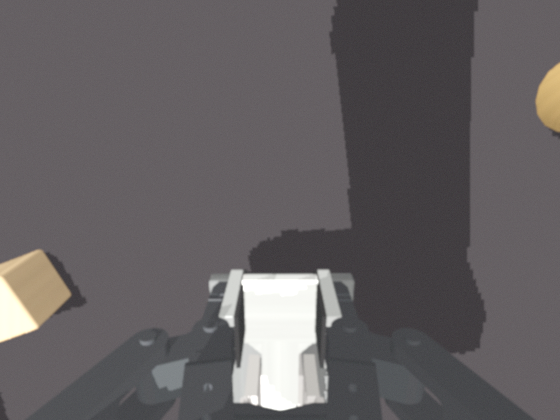

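The strip now sits square in the pads, with its end edge level at row 275, columns 245 to 316. Now the insertion.

```bash
python3 - <<'E'
from rig import *
from h import *
q=ori(SY); D=.042
def T(x,dz): return st(x-D,0,.050+dz-.012)
print(current_tcp_pos()-st(-.107,0,.085))
move_l(T(-.062,.006),q,.12)
print("down",move_l(T(-.062,.001),q,.04,stop_force=4),current_tcp_pos()[2],current_contact_force().round(1))
ex,ey=fr(0,SY)
for x in (-.03,-.004,.006):
    s=move_l(T(x,.001),q,.05,stop_force=8)
    p=current_tcp_pos(); F=current_contact_force(); d=p[:2]-SO
    print(x,s,"strip x",d@ex+D,"y",d@ey,"z",p[2]-.038,"F",np.round([F[:2]@ex,F[:2]@ey,F[2]],1),current_gripper_width())
    if s: break
print(current_time_s())
E
```

```text
[ 0.00127408 -0.00184949  0.00051788]
down False 0.03929152545635088 [0.4 0.3 0.5]
-0.03 False strip x -0.03021732277194817 y -0.00014005068185989465 z 0.0008191302893928443 F [-0.9 -0.5 -0.3] 0.028963374390986552
-0.004 False strip x -0.003996403821994808 y -0.00010035410991642397 z 0.0008704608504436981 F [-1.   0.6 -0.2] 0.028725199801638186
0.006 True strip x -0.001027543005095194 y 0.00014923206871252038 z 0.00043441738542837616 F [-2.3 -0.8  5.8] 0.02886735177073663
22.0417
```

```bash
python3 - <<'E'
from rig import *
from h import *
q=ori(SY); ex,ey=fr(0,SY)
print(move_l(st(.004-.042,0,.038),q,.03,stop_force=10)); p=current_tcp_pos(); print((p[:2]-SO)@ex+.042,p[2],current_contact_force().round(1))
gripper_open(); hold(.2)
p=current_tcp_pos(); move_l([p[0],p[1],.10],q,.15); move_l(st(-.12,0,.22),q,.25); hold(.1)
c=calibration("wrist"); im=read_camera("wrist")[:,:,::-1].copy()
for x,y in((-.055,.015),(-.055,-.015),(-.025,.015),(-.025,-.015)):
    u=proj(c,st(x,y,.055)); print(u.round(1)); cv2.drawMarker(im,tuple(int(v) for v in u.round()),(0,0,255),0,7)
u=proj(c,st(0,0,.055)).astype(int); a=im[max(0,u[1]-110):u[1]+110,u[0]-140:u[0]+140]
cv2.imwrite("pics/w8.png",cv2.resize(a,None,fx=2.5,fy=2.5,interpolation=cv2.INTER_CUBIC)); print(u,current_time_s())
E
```

```text
True
-0.001109889836313667 0.03831118539388355 [-2.2 -0.4  4.2]
[297.2 257.8]
[265.3 257.8]
[296.8 285.9]
[265.7 285.9]
[281 308] 24.4917
```

View pics/w8.png

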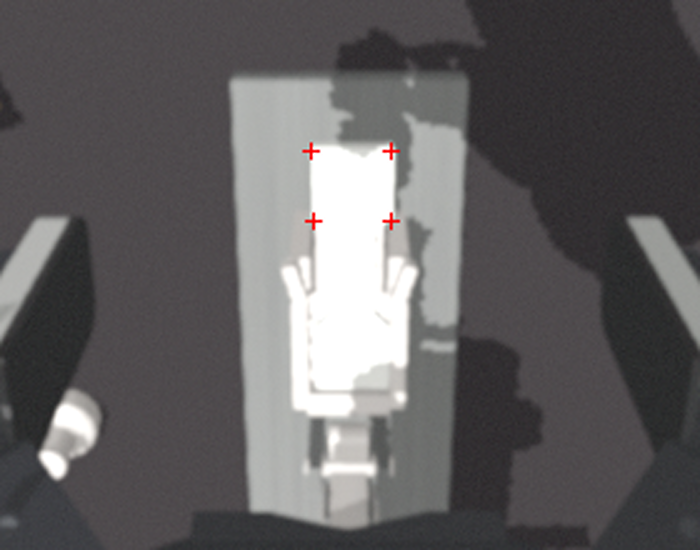

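The strip lies straight between the rails. Its near end is at rows 146 to 151, matching the predicted corners within about 2 mm, and its far end meets the stop bar at row 392. Next I take the raised bar and lower the clip.

```bash
python3 - <<'E'
from rig import *
from h import *
q=ori(SY,LEAN)
move_pose(bar(.8,.10),q); print(move_l(bar(.8),q,.12,stop_force=10),current_contact_force().round(1))
gripper_close(40); w=current_gripper_width(); print("w",w,current_grasp_force())
if .025<w<.033:
    for th in (.65,.5,.35,.2):
        move_l(bar(th),q,.06); print(th,current_gripper_width(),current_contact_force().round(1))
    print(move_l(bar(.07),q,.03,stop_force=8),current_contact_force().round(1),current_tcp_pos()-bar(.08))
print(current_time_s()); cv2.imwrite("pics/w9.png",read_camera("wrist")[:,:,::-1])
E
```

```text
False [-1.1 -0.1  0.3]
w 0.02874345980550099 38.71459364891052
0.65 0.028721481424455155 [-1.7 -2.3  5.2]
0.5 0.02824559530772842 [-4.2 -0.7  5.2]
0.35 0.02827003933431778 [-1.8 -2.9  2.3]
0.2 0.028498359979226173 [-1.  -2.8  0.3]
False [-2.1 -3.9  0.7] [-0.00053399 -0.00076409 -0.00113076]
29.2583
```

```bash
python3 - <<'E'
from rig import *
from h import *
q=ori(SY,LEAN)
gripper_open(); hold(.2); move_l(bar(.08,.10),q,.15); move_l(st(-.12,0,.24),ori(SY),.25); hold(.2)
c=calibration("wrist"); im=read_camera("wrist")[:,:,::-1].copy()
for x,y,z in((-.055,.015,.055),(-.055,-.015,.055)):
    u=proj(c,st(x,y,z)); cv2.drawMarker(im,tuple(int(v) for v in u.round()),(0,0,255),0,7)
b=[proj(c,st(.085-RB*np.cos(A0+.08),y,.066+RB*np.sin(A0+.08))) for y in(-.015,.015)]
for u in b: cv2.drawMarker(im,tuple(int(v) for v in u.round()),(255,0,0),0,7)
u=proj(c,st(0,0,.055)).astype(int); a=im[max(0,u[1]-110):u[1]+110,u[0]-140:u[0]+140]
cv2.imwrite("pics/w10.png",cv2.resize(a,None,fx=2.5,fy=2.5,interpolation=cv2.INTER_CUBIC)); print(current_contact_force().round(1),current_time_s())
E
```

```text
[0.3 0.7 0. ] 33.1667
```

View pics/w10.png

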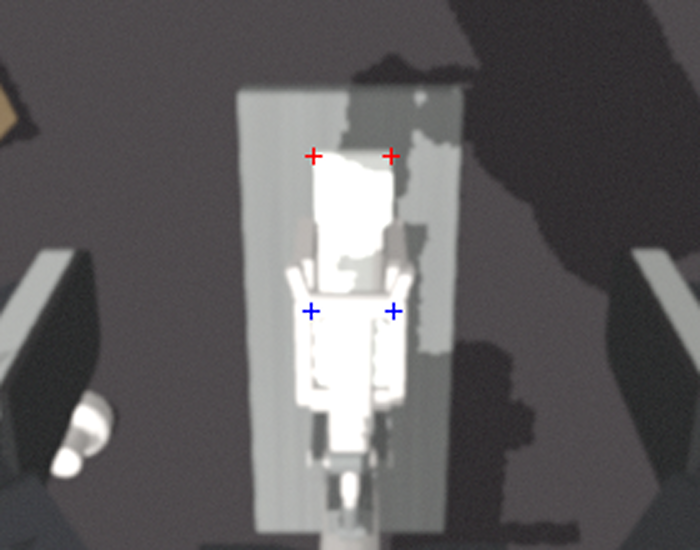

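The clip is down on the strip: its bar edge is at row 297, where closed at 0.08 rad predicts it. The strip end is unchanged at row 152, and the gripper is clear.

```bash
python3 -c "
from rig import *
print(job_done())"
```

```text
the job is handed in; nothing more can be done
None
```

I loaded the waisted strip against the end stop, lowered the clip gently onto it without a snap, let go of everything and handed the job in at about 33 s; the system returned no verdict. I saw no sign that anything else had moved.

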